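Wedge the sagging nest plate level against its stops

TASK

The hinged nest plate of the assembly fixture has sagged at its free edge. Take the brass wedge with the black grip block, lay it in the steel runway and push it, thin end first, under that edge until the plate is level and firm up against its two stop toes: finish with a steady push of about 12 N, and do not force it past that. Then let go of it and leave the other things on the bench where they are.

Things in the scene. Friction and masses are not known exactly. Their poses are not given: they have to be found in the camera images.
- wedge_grip (a point): Brass wedge with black grip block, lying flat on the bench; 125 mm long, 24 wide, 0.22 kg. This point: centre of the block (30 long, 24 wide, 48 high), 24 mm above the wedge's underside. x points to the thin end, 110 mm ahead of this point and 3 mm thick; the top slopes 1 in 5 over 95 mm, to 22 mm at the block. The block's flat rear face is 15 mm behind this point; z up.
- wedge: The same wedge; origin in the middle of its underside, 47.5 mm ahead of the block's centre, 62.5 mm behind the thin end; x to the thin end, z up. Pushed under the plate, it stays there by friction (the brass is lightly greased) when let go.
- wedge_tip (a point): Middle of the lower edge of the wedge's thin end.
- mouth (a point): Point on the fixed fixture, on the centre line of the steel runway, straight below the plate's free edge, 22 mm above the bench. x: level along the runway, the way the wedge goes in; z up. Two steel stop toes stand 60 mm or more to either side, up to 19 mm before this point, 62.5 mm high. Valves and a palm button stand 80 mm or more to the sides, a 141 mm column beyond the hinge.
- fixture: The fixed assembly fixture; origin on the bench, 22 mm below the mouth point, same axes. Its steel runway for the wedge is a channel 30 mm wide inside, cheeks 8 mm thick and 5 mm high; it starts 130 mm before the mouth and ends 90 mm beyond. It is packed up anew each time: its floor is 20.5 to 23.5 mm above the bench, not measured. Under it is a tongue 70 mm wide, 15 mm high.
- nest_plate: Hinged aluminium plate, 180 x 160 x 12 mm, about 1 kg, with six brown connectors. Origin on the hinge axis, 170 mm beyond the free edge, 44 mm above the bench. x as that of the mouth, z its upward normal. At first it sags 0.05 rad, free edge down, 6 to 9 mm above the runway floor. Level, its underside is 38 mm above the bench and its top bears on the toes.
- lip (a point): Middle of the plate's free edge, half-way up its thickness. Lifting the plate with the greased wedge takes a level push of some 3 to 8 N (bearing down on the wedge adds drag); once the plate meets the rigid toes the push climbs by 2 N per mm or more. Firm: wedge and plate press on each other with more than 8 N (a push of about 9 N does it); more than 36 N (a push of 18 N or more) overloads the toes.
- parallel_mid (a point): Bystander: plain brass parallel block, 85 x 24 x 20 mm, same height all along, no black grip; its centre. Not to be used.
- connector1: Bystander: loose brown connector, 28 mm wide, 30 mm high, standing on the bench; origin at its foot.
- connector2: Bystander: another loose brown connector, same size; origin at its foot.
- palm_knob: Bystander: black knob, 38 mm wide, 51 mm high; origin at its foot.
- grease_jar: Bystander: cream jar with white lid, 80 mm wide, 75 mm high; origin at its foot.
- driver: Bystander: screwdriver lying on the bench; origin under its middle.
- end_cap: Bystander: steel and brass end cap, 36 mm wide, 22 mm high; origin at its foot.
There are look-alikes about, which are no part of the job. Leave any blue or white look-alike of the wedge alone.

How it is judged:
By the outcome, as a careful person would: the job done as asked, in the order asked, and still so for the second after the job is handed in, with the robot touching nothing.
It also fails if it takes over 70 s, if anything falls off the work surface, if the arm or the gripper's body presses on something with over 40 N, if the wrist force passes 120 N, or if a joint passes its speed limit or range.

ROBOT

A 7-joint arm with a two-finger parallel gripper is mounted at the origin on the work surface. World frame = base frame: x ahead of the robot, y to its left, z up, the work surface at z = 0. Lengths are in m, angles in rad, forces in N, time in s.
With the tool pointing down it reaches from about 0.4 to 0.9 m from the base axis. Payload 5.5 kg.
Tool frame: the origin (TCP) lies midway between the tips of the shut fingers; the grasp point (between the pads) lies 19 mm behind it (grip_point_offset is the distance from the TCP to the grasp point, in m); z points along the fingers, y is the direction in which the jaws open and shut (so a half turn about z gives the same grasp; the last joint's range is limited). The gripper opens to 85 mm and grips with 20 to 120 N. Pads are 22 mm wide; open, the fingers measure 114 mm over their backs; the gripper's body (76 mm by 85 mm) begins 54 mm behind the grasp point. The pads swing forward as they close: fully open they stand 13 mm farther back than shut.
Start: joints at [-0.866, 0.501, -0.427, 1.55, 0.221, 1.138, -0.21], TCP at [0.278, 0.588, 0.201] pointing down, gripper open.
Joint ranges: [-2.88, 2.88], [-0.31, 2.03], [-1.54, 1.56], [0.2, 2.42], [-1.41, 4.55], [0.19, 2.02], [-2.57, 2.57]. Speed limits (rad/s): [2.57, 2.57, 3.14, 3.14, 3.14, 3.14, 3.14].

INTERFACE

Orientations are given as a unit quaternion [x, y, z, w].
In Python, from plant import * gives the robot as it stands. Calls block until the motion is done:
- move_pose(position, orientation): joint-space move of the TCP to a pose.
- move_l(position, vel=0.15, ori=None): straight line of the TCP; ori=None keeps the orientation; vel is the mean speed in m/s.
- set_joints(angles): joint-space move.
- gripper_to(opening, force=None): finger opening in m; force is the grip in N (None keeps the last); returns when the fingers have stopped.
- pause(seconds).
- inverse_kinematics(position, orientation): joint angles nearest the present ones, or None.
- get_obs(): the state.
- grab_frame(name): name is "scene" or "top" or "wrist"; returns a dict with "pixels" (420x560x3 uint8, red, green, blue), "depth" (420x560 float32, m along the optical axis (not along the pixel's ray), 0 where there is no reading), "fx", "fy", "cx", "cy" (pixels), "origin" and "orientation" of the camera in the world; the wrist camera has in their place "mount" (4x4, takes a point from camera to tool coordinates, whose origin is the TCP and whose axes are the flange's). Camera axes: x right, y down, z forward; pixel columns grow to the right and rows downward; lengths in m; the calibration is good to about 2 mm. The wrist camera is an equidistant fisheye: a pixel r from the principal point sees the ray r / f radians off the axis. A picture is of the moment at which its call begins: read the wrist's pose just before it.
A pose or a line that the arm cannot do raises MotionError and nothing moves.
- hand_in(): hands the job in, once; it reports no verdict.
The state is a dict: "t": time; "joint_pos": joint angles; "qvel": joint speeds; "effort": joint torques, N m; "tool_pos": TCP position; "eef_rot": TCP orientation; "wrist_force": force on the tool from outside, world axes, zero at the start; "ft_torque": the same for the moment, N m; "width": finger opening in m.
Only numpy, scipy, OpenCV 4.12 (cv2) and the standard library are available. Lean on these libraries where they do the work, as an engineer would, in place of code of your own. Each camera call takes 0.05 s, during which the arm holds its last target.

## Working session

There is one attempt and no reset: what is moved stays moved. The work goes in short steps, each a Python script; the robot and the scene stay as the last script left them, time stands still between calls to the robot, and variables do not carry over. Pictures are saved under pics/ and viewed, and the job is handed in when it is done.

```bash
ls; mkdir -p pics
python3 - <<'E'
from plant import *
import cv2, numpy as np, pickle
o=get_obs(); print({k:np.round(v,3) for k,v in o.items()})
for n in ["scene","top","wrist"]:
    f=grab_frame(n); pickle.dump(f,open(f"{n}0.pkl","wb"))
    cv2.imwrite(f"pics/{n}0.png",f["pixels"][:,:,::-1])
    print(n,{k:np.round(v,4) for k,v in f.items() if k not in("pixels","depth")})
E
```

```text
pics
{'t': np.float64(0.0), 'joint_pos': array([-0.866,  0.502, -0.427,  1.551,  0.221,  1.138, -0.21 ]), 'qvel': array([ 0.001,  0.002,  0.   , -0.001, -0.001,  0.   ,  0.   ]), 'effort': array([-2.0000e-03, -5.6950e+01, -5.8170e+00, -2.8095e+01,  1.1000e-02,
        1.2000e-02, -0.0000e+00]), 'tool_pos': array([0.278, 0.587, 0.2  ]), 'eef_rot': array([ 0.219,  0.976, -0.001, -0.   ]), 'wrist_force': array([ 0.399,  0.483, -0.189]), 'ft_torque': array([-0.025,  0.009,  0.014]), 'width': np.float64(0.085)}
scene {'fx': np.float64(507.5716), 'fy': np.float64(507.5716), 'cx': np.float64(290.4722), 'cy': np.float64(211.3663), 'origin': array([ 1.1975, -0.647 ,  0.9549]), 'orientation': array([ 0.8592,  0.3383, -0.1395, -0.3576])}
top {'fx': np.float64(517.6661), 'fy': np.float64(517.6661), 'cx': np.float64(281.6186), 'cy': np.float64(204.9204), 'origin': array([0.2494, 0.0025, 1.6898]), 'orientation': array([-0.6878,  0.7178, -0.0788,  0.0748])}
wrist {'fx': np.float64(325.1923), 'fy': np.float64(325.1923), 'cx': np.float64(275.5845), 'cy': np.float64(208.5953), 'mount': array([[ 3.000e-04, -9.547e-01, -2.977e-01,  7.670e-02],
       [ 1.000e+00,  4.000e-04, -5.000e-04,  2.300e-03],
       [ 6.000e-04, -2.977e-01,  9.547e-01, -1.716e-01],
       [ 0.000e+00,  0.000e+00,  0.000e+00,  1.000e+00]])}
```

View pics/scene0.png

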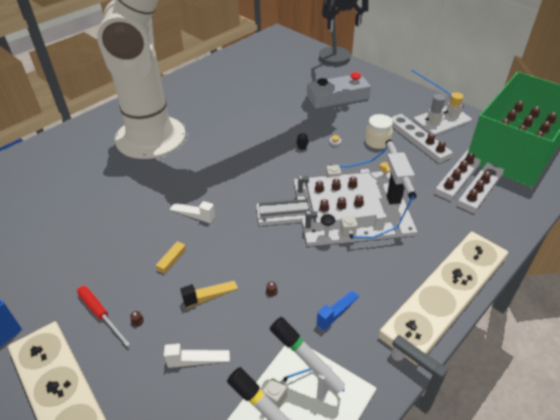

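View pics/top0.png

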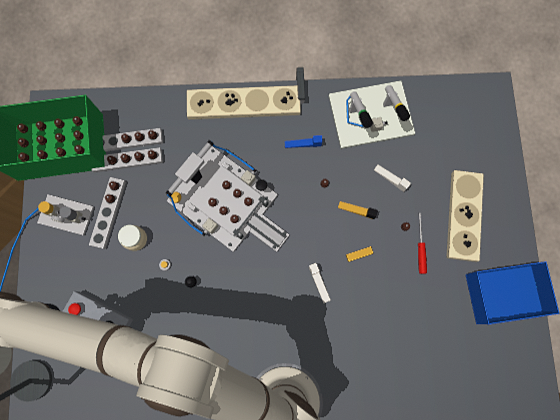

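View pics/wrist0.png

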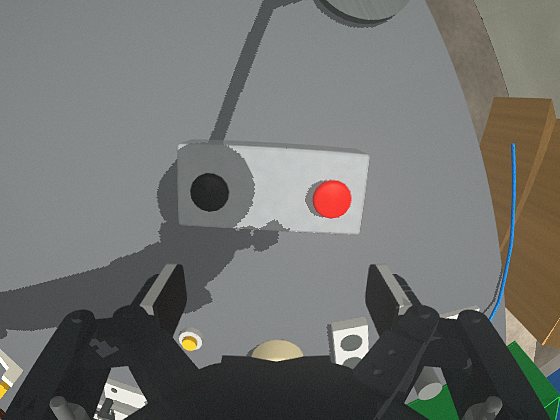

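The top view shows the brass wedge at about (355,209), with its black block at (373,213). The fixture is at about (225,200), and its runway opens toward (285,240). The brass parallel at (360,254) and the blue and white look-alikes are to be left alone. Next I'll measure from the depth data.

```bash
cat > h.py <<'E'
import numpy as np, cv2, pickle
from scipy.spatial.transform import Rotation as R
def cloud(f):
    d=f["depth"]; v,u=np.mgrid[0:420,0:560]
    P=np.stack([(u-f["cx"])/f["fx"]*d,(v-f["cy"])/f["fy"]*d,d],-1)
    return P@R.from_quat(f["orientation"]).as_matrix().T+f["origin"]
def ray(f,uv,z):
    uv=np.atleast_2d(uv).astype(float)
    d=np.c_[(uv[:,0]-f["cx"])/f["fx"],(uv[:,1]-f["cy"])/f["fy"],np.ones(len(uv))]@R.from_quat(f["orientation"]).as_matrix().T
    return f["origin"]+d*((z-f["origin"][2])/d[:,2])[:,None]
E
python3 - <<'E'
from h import *
np.set_printoptions(precision=4,suppress=True)
for n in ["top","scene"]:
    f=pickle.load(open(n+"0.pkl","rb")); P=cloud(f); im=f["pixels"]
    hsv=cv2.cvtColor(im,cv2.COLOR_RGB2HSV)
    H,S,V=cv2.split(hsv)
    br=((H>12)&(H<28)&(S>130)&(V>90)).astype(np.uint8)
    bk=((V<50)).astype(np.uint8)
    for nm,m in (("brass",br),("black",bk)):
        k,l,st,c=cv2.connectedComponentsWithStats(m)
        for i in range(1,k):
            if st[i,4]>40 and st[i,4]<900:
                p=P[l==i]; print(n,nm,st[i],c[i].round(1),np.median(p,0), p[:,2].max(), cv2.minAreaRect(p[:,:2].astype(np.float32)))
    z=P[...,2]; print("bench z",np.median(z[(abs(z)<.02)]))
for n,b in (("top",(150,120,150,150)),("scene",(230,120,200,140)),):
    f=pickle.load(open(n+"0.pkl","rb"))["pixels"]
    x,y,w,h=b; cv2.imwrite(f"pics/{n}_crop.png",cv2.resize(f[y:y+h,x:x+w,::-1],None,fx=4,fy=4,interpolation=cv2.INTER_CUBIC))
E
```

```text
top brass [171 192  10  11  80] [175.9 196.8] [0.6526 0.3266 0.0579] 0.06792493440348912 ((0.6519767642021179, 0.3282579481601715), (0.029442911967635155, 0.031912755221128464), 50.32699966430664)
top brass [ 38 201  15  13 127] [ 44.9 207.3] [0.6295 0.738  0.0834] 1.6897763449420509 ((0.4589763879776001, 0.3913114070892334), (0.8827401399612427, 0.03336009383201599), 63.83633804321289)
top brass [338 201  30  16 214] [353.  208.3] [ 0.5984 -0.2511  0.0126] 0.028399755622325884 ((0.6001243591308594, -0.2498716413974762), (0.09521087259054184, 0.024270381778478622), 67.59599304199219)
top brass [346 246  27  16 210] [359.1 253.6] [ 0.4465 -0.2584  0.0203] 0.029845030357704916 ((0.447292298078537, -0.25953221321105957), (0.023736819624900818, 0.08672793209552765), 16.03054428100586)
top black [396 105  14  16 146] [402.3 112.6] [ 0.8619 -0.4031  0.171 ] 0.18865752211194908 ((0.8697612285614014, -0.4212144613265991), (0.05166976526379585, 0.0664277970790863), 2.8887829780578613)
top black [359 111  14  17 148] [365.4 119.4] [ 0.8441 -0.2862  0.1712] 1.6897763449420509 ((0.56448960304260
[... 5196 characters left out ...]
7246), (0.04595974460244179, 0.5083105564117432), 46.75040054321289)
scene black [ 32 348   9   7  41] [ 35.1 350.5] [ 0.4665 -0.6104  0.0375] 0.04005383551007391 ((0.46652689576148987, -0.6084021329879761), (0.016067057847976685, 0.014077597297728062), 64.39178466796875)
scene black [228 369  30  31 525] [242.6 383.8] [ 0.8761 -0.4145  0.169 ] 0.9549397017078796 ((1.032962679862976, -0.5144994258880615), (0.044979408383369446, 0.4201694130897522), 57.27366638183594)
scene black [ 48 383   9  10  59] [ 51.7 387.5] [ 0.5628 -0.627   0.0372] 0.9549397017078796 ((0.874061107635498, -0.6403616666793823), (0.015461853705346584, 0.6469101309776306), 87.45576477050781)
bench z -0.000402846893169051
```

View pics/top_crop.png

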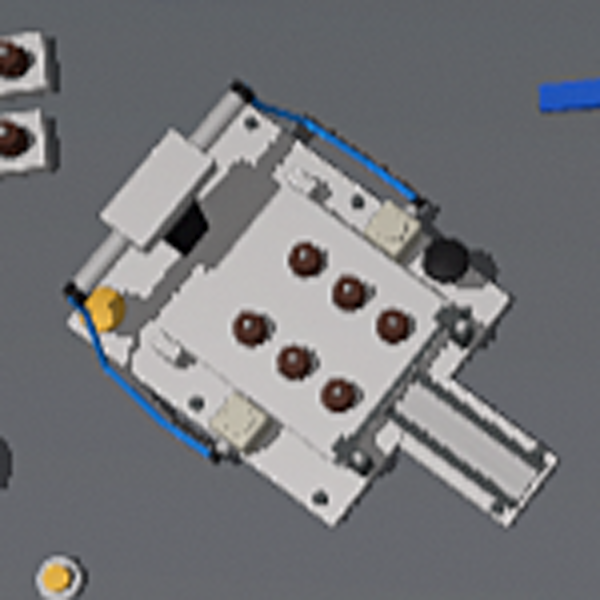

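View pics/scene_crop.png

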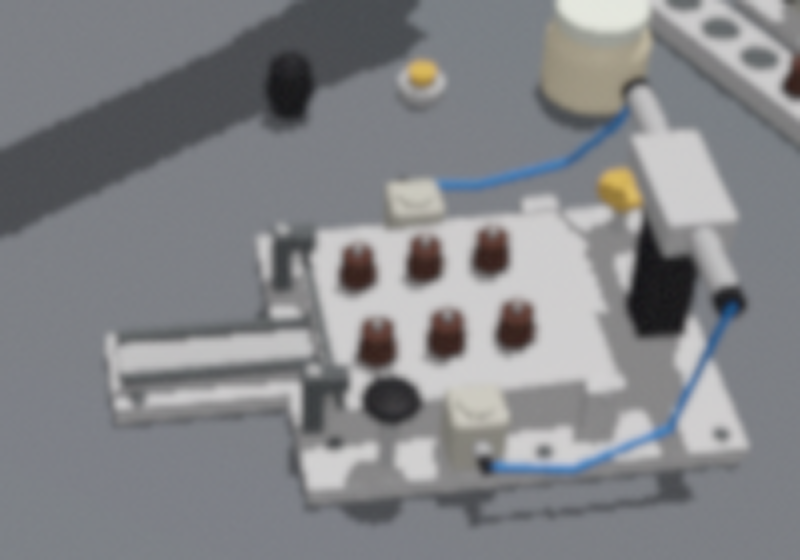

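Run:
```python
from h import *
from plant import *
np.set_printoptions(precision=4,suppress=True)
f=pickle.load(open("top0.pkl","rb"))
c=lambda a:np.array(a)/4+np.array([150,120])-0.375
a=ray(f,[c((557,460)),c((508,525))],0.015); print("tongue end",a,a.mean(0),np.linalg.norm(a[0]-a[1]))
n=np.array([-(a[1]-a[0])[1],(a[1]-a[0])[0]]); print("normal ang",np.degrees(np.arctan2(n[1],n[0])))
# plate free-edge corners (top of plate approx)
b=ray(f,[c((455,305)),c((345,450))],0.045); print("toes-ish",b,b.mean(0))
m=a.mean(0)[:2];
for w in [b.mean(0)[:2]]: print("dir",np.degrees(np.arctan2(*(w-m)[::-1])),np.linalg.norm(w-m))
def q(yaw): # tool z down, tool x at yaw
    return R.from_matrix(np.array([[np.cos(yaw),np.sin(yaw),0],[np.sin(yaw),-np.cos(yaw),0],[0,0,-1]]).T if 0 else np.c_[[np.cos(yaw),np.sin(yaw),0],[np.sin(yaw),-np.cos(yaw),0],[0,0,-1]]).as_quat()
for nm,p,ys in (("wedge",(.575,-.307,.05),(67,-113)),("wedgehi",(.575,-.307,.25),(67,-113)),("mouth",(.5,.02,.05),(55,60,-120,-125)),("mouthhi",(.5,.02,.25),(60,-120))):
    for y in ys:
        print(nm,y,inverse_kinematics(p,q(np.radians(y))))
```

```text
tongue end [[ 0.5191 -0.0344  0.015 ]
 [ 0.4674  0.0078  0.015 ]] [ 0.4933 -0.0133  0.015 ] 0.06671182507888543
normal ang -129.26183733030183
toes-ish [[0.6457 0.0436 0.045 ]
 [0.5296 0.1362 0.045 ]] [0.5877 0.0899 0.045 ]
dir 47.548241221384664 0.13987343602327582
wedge 67 [ 0.1711  0.6688  0.3917  1.6754 -0.3175  0.8607  0.2941]
wedge -113 [-0.3217  1.1652  1.3478  1.6918 -1.1819  1.3188 -2.2689]
wedgehi 67 [ 0.1348  0.4564  0.4426  1.5148 -0.2026  1.2161  0.2068]
wedgehi -113 [-0.33    0.8204  1.355   1.53   -0.8044  1.4418 -2.4804]
mouth 55 [-0.1784  0.4229  0.1014  2.0518 -0.067   0.6699 -0.6442]
mouth 60 [-0.1684  0.4226  0.0895  2.0515 -0.0591  0.6699 -0.5641]
mouth -120 [ 0.2853  0.4628 -0.4567  2.0361  0.3075  0.7081  2.2524]
mouth -125 [ 0.2667  0.4588 -0.4338  2.0367  0.2915  0.7047  2.1791]
mouthhi 60 [-0.177   0.1515  0.0926  1.8763 -0.0156  1.1145 -0.6021]
mouthhi -120 [ 0.1833  0.1662 -0.3092  1.8647  0.056   1.119   2.4717]
```

```bash
cat >> h.py <<'E'
def q(yaw):
    y=np.radians(yaw)
    return R.from_matrix(np.c_[[np.cos(y),np.sin(y),0],[np.sin(y),-np.cos(y),0],[0,0,-1]]).as_quat()
def wcam(f,o):
    T=np.eye(4);T[:3,:3]=R.from_quat(o["eef_rot"]).as_matrix();T[:3,3]=o["tool_pos"]
    return T@f["mount"]
def wray(f,o,uv,z):
    T=wcam(f,o); uv=np.atleast_2d(uv).astype(float)
    a=(uv-[f["cx"],f["cy"]])/[f["fx"],f["fy"]]; r=np.linalg.norm(a,axis=1)+1e-12
    d=np.c_[a*(np.sin(r)/r)[:,None],np.cos(r)]@T[:3,:3].T
    return T[:3,3]+d*((z-T[2,3])/d[:,2])[:,None]
def wcloud(f,o):
    v,u=np.mgrid[0:420,0:560]; a=np.stack([(u-f["cx"])/f["fx"],(v-f["cy"])/f["fy"]],-1)
    r=np.linalg.norm(a,axis=-1)+1e-12; D=f["depth"]
    k=np.tan(r)/r*D
    P=np.stack([a[...,0]*k,a[...,1]*k,D],-1); T=wcam(f,o)
    return P@T[:3,:3].T+T[:3,3]
E
python3 - <<'E'
from h import *
from plant import *
np.set_printoptions(precision=4,suppress=True)
def snap(n):
    o=get_obs(); f=grab_frame("wrist"); pickle.dump((f,o),open(n+".pkl","wb")); cv2.imwrite(f"pics/{n}.png",f["pixels"][:,:,::-1]); print(n,o["t"],o["tool_pos"],o["wrist_force"])
move_pose((0.53,0.03,0.25),q(50)); pause(0.2); snap("w_mouth")
move_pose((0.585,-0.28,0.22),q(67)); pause(0.2); snap("w_wedge")
E
```

```text
w_mouth 2.55 [0.53   0.0308 0.2498] [0.1163 0.0109 0.4223]
w_wedge 4.0083 [ 0.5858 -0.2781  0.2203] [ 0.2788  0.2532 -0.3233]
```

View pics/w_mouth.png

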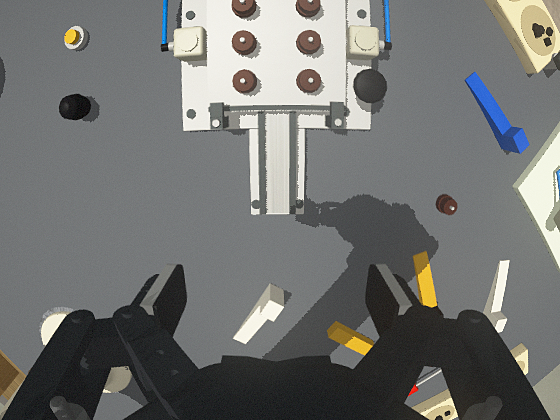

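View pics/w_wedge.png

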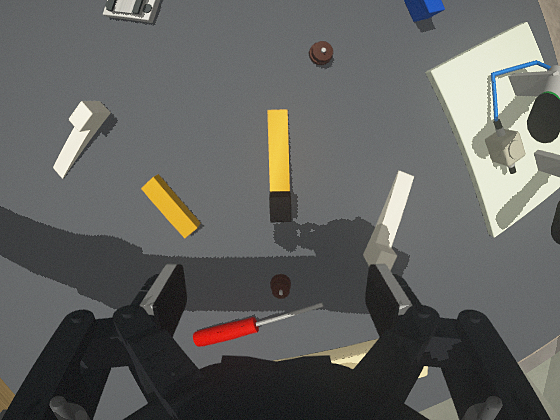

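The mouth view shows the runway centre line at column ~277, from row 213 (start) to row 112 (plate edge), with dark cheeks at ~262 and ~293. The wedge view shows the brass slope at (278,150) and the black block at (281,207), with nothing close beside it. I'll measure both properly.

Run:
```python
from h import *
np.set_printoptions(precision=4,suppress=True,linewidth=160)
f,o=pickle.load(open("w_wedge.pkl","rb")); P=wcloud(f,o); im=f["pixels"]
H,S,V=cv2.split(cv2.cvtColor(im,cv2.COLOR_RGB2HSV))
m=((H>12)&(H<32)&(S>120)&(V>90)); m[:90]=0;m[200:]=0;m[:,:250]=0;m[:,310:]=0
p=P[m]; print("brass",m.sum(),p.mean(0),cv2.minAreaRect(p[:,:2].astype(np.float32)),p[:,2].min(),p[:,2].max())
# slope outline via rays at mean height of each column: axis from depth points
c=p[:,:2].mean(0); w,v=np.linalg.eigh(np.cov((p[:,:2]-c).T)); ax=v[:,1]*np.sign(v[1,1]); print("axis",np.degrees(np.arctan2(ax[1],ax[0])))
u=(p[:,:2]-c)@ax; print(u.min(),u.max())
a=np.polyfit(u,p[:,2],1); print("slope",a)
b=(V<45); b[:188]=0;b[224:]=0;b[:,:265]=0;b[:,300:]=0
pb=P[b]; top=pb[pb[:,2]>0.042]; print("block top",len(top),top.mean(0),cv2.minAreaRect(top[:,:2].astype(np.float32)),np.median(top[:,2]))
print("bench",np.median(P[150:200,320:350,2]))
cn=P[275:300,270:295].reshape(-1,3); print("connector",cn[cn[:,2]>.02].mean(0))
print("yaw tool",R.from_quat(o["eef_rot"]).as_matrix()[:,0])
f,o=pickle.load(open("w_mouth.pkl","rb")); P=wcloud(f,o)
for r in (125,140,160,180,200,210): print(r,[tuple(np.round(P[r,cc],4)) for cc in (252,262,270,278,285,293,302)][0:7:3],P[r,244:312:2,2].round(4))
x,y,w,h=170,80,220,150
cv2.imwrite("pics/wm_crop.png",cv2.resize(f["pixels"][y:y+h,x:x+w,::-1],None,fx=3.6,fy=3.6,interpolation=cv2.INTER_CUBIC))
```

```text
brass 1654 [ 0.6008 -0.2496  0.0129] ((0.6009658575057983, -0.24965015053749084), (0.09547385573387146, 0.02419167198240757), 69.07138061523438) -0.002061788284289434 0.39200371449147897
axis 68.85095681661379
-0.04774881015556191 0.04778215124581974
slope [-0.1105  0.0129]
block top 93 [ 0.579  -0.308   0.0538] ((0.5958675146102905, -0.2640638053417206), (0.12270689755678177, 0.022501109167933464), 67.82264709472656) 0.04664415989616949
bench -0.000963049408444383
connector [ 0.5343 -0.4155  0.0282]
yaw tool [0.3884 0.9215 0.0008]
125 [(np.float64(0.5448), np.float64(0.0962), np.float64(0.0133)), (np.float64(0.5697), np.float64(0.0756), np.float64(0.0222)), (np.float64(0.5926), np.float64(0.0564), np.float64(0.0144))] [0.0141 0.0142 0.015  0.0143 0.0133 0.013  0.0131 0.0275 0.0262 0.0273 0.0227 0.0217 0.0213 0.0212 0.023  0.0199 0.0228 0.0222 0.0217 0.0213 0.0225 0.0225
 0.0208 0.0267 0.0261 0.0258 0.0272 0.0143 0.0145 0.0144 0.015  0.0141 0.0144 0.0145]
140 [(np.float64(0.5326), np.float64(0.0818), np.float64(0.0142)), (np.float64(0.5578), np.float64(0.0613), np.float64(0.0212)), (
[... 1499 characters left out ...]
 0.0161  0.0165  0.0164  0.0261  0.0269  0.0263  0.0218  0.022   0.0219  0.0216  0.0232  0.0216  0.0211  0.0212
  0.0217  0.0228  0.0218  0.0204  0.0272  0.0269  0.0269  0.0151  0.0164  0.0166  0.0149 -0.0013 -0.0006  0.0009 -0.0019]
210 [(np.float64(0.4724), np.float64(0.0122), np.float64(0.0134)), (np.float64(0.5001), np.float64(-0.008), np.float64(0.0207)), (np.float64(0.5232), np.float64(-0.0295), np.float64(0.0155))] [-0.     -0.0015 -0.0007 -0.0015  0.0134  0.0146  0.0147  0.0143  0.0272  0.0272  0.0271  0.0219  0.0211  0.0216  0.0219  0.0222  0.0206  0.0207  0.0213
  0.0221  0.0207  0.0228  0.0212  0.028   0.0265  0.0256  0.0153  0.0131  0.0136  0.0155 -0.0009 -0.0014 -0.0014 -0.0008]
```

View pics/wm_crop.png

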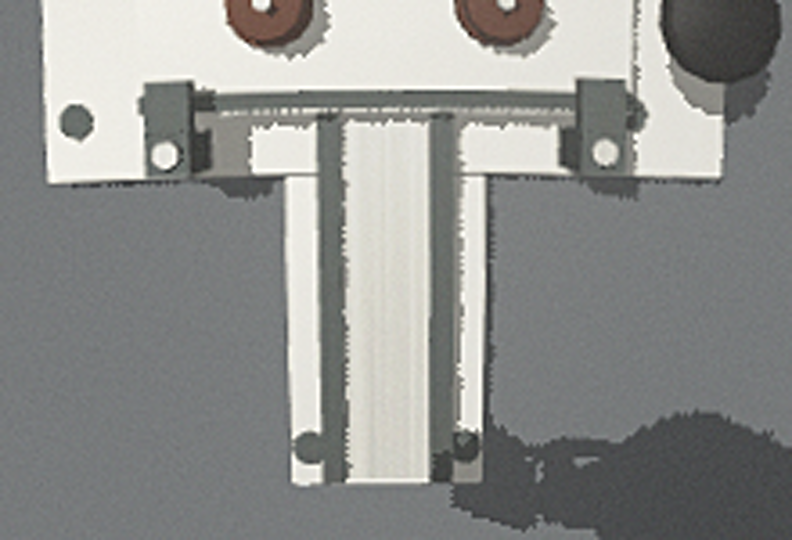

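Run:
```python
from h import *
np.set_printoptions(precision=4,suppress=True,linewidth=160)
f,o=pickle.load(open("w_mouth.pkl","rb")); P=wcloud(f,o)
C=[];E=[]
for r in range(118,213):
    z=P[r,250:310,2]; i=np.where((z>0.0245)&(z<0.033))[0]+250
    L=i[i<278];Rr=i[i>278]
    if len(L)<2 or len(Rr)<2: continue
    # outer-edge & inner-edge midpoints
    ctr=(P[r,L.min():L.max()+1,:2].mean(0)+P[r,Rr.min():Rr.max()+1,:2].mean(0))/2
    fl=P[r,L.max()+1:Rr.min(),:]
    C.append(ctr);E.append(fl.mean(0))
for nm,X in (("cheeks",np.array(C)),("floor",np.array(E)[:,:2])):
    c=X.mean(0);w,v=np.linalg.eigh(np.cov((X-c).T));ax=v[:,1]*np.sign(v[1,1]);n=np.array([-ax[1],ax[0]])
    print(nm,c,"yaw",np.degrees(np.arctan2(ax[1],ax[0])),"resid",np.std((X-c)@n), "ends",(X-c)@ax@np.eye(1)[0] if 0 else (((X-c)@ax).min(),((X-c)@ax).max()))
print("floor z",np.mean(np.array(E)[:,2]))
a=np.radians(49.8)
if 1:
    ax=np.array([np.cos(np.arctan2(ax[1],ax[0])),np.sin(np.arctan2(ax[1],ax[0]))])
    print("start pt", [c+ax*((P[r,277,:2]-c)@ax) for r in (211,212,213,214,215)],P[209:217,277,2])
    # profile along column 277 over plate edge
    for r in range(96,122): print(r,P[r,266,:].round(4),((P[r,266,:2]-c)@ax).round(4),P[r,290,2].round(4))
```

```text
cheeks [0.5369 0.0387] yaw 50.40750156777873 resid 0.00024595997350497994 ends (np.float64(-0.060233379638285935), np.float64(0.05817152838961472))
floor [0.5364 0.0382] yaw 50.2981198754464 resid 0.00030964165160651385 ends (np.float64(-0.06100913258739942), np.float64(0.05871663003578734))
floor z 0.02301211687248589
start pt [array([ 0.4983, -0.0078]), array([ 0.4973, -0.009 ]), array([ 0.4951, -0.0116]), array([ 0.4911, -0.0164]), array([ 0.4902, -0.0176])] [ 0.0222  0.0218  0.0218  0.0212  0.015   0.0002  0.     -0.0031]
96 [0.5814 0.1114 0.0398] 0.085 0.0408
97 [0.5806 0.1104 0.0419] 0.0838 0.0418
98 [0.5799 0.1095 0.042 ] 0.0826 0.0407
99 [0.5791 0.1086 0.0412] 0.0815 0.0421
100 [0.5784 0.1078 0.04  ] 0.0803 0.0409
101 [0.5776 0.1068 0.0427] 0.0791 0.0419
102 [0.5769 0.1059 0.0404] 0.078 0.0406
103 [0.5761 0.1051 0.0397] 0.0768 0.0408
104 [0.5754 0.1042 0.0394] 0.0756 0.0407
105 [0.5746 0.1032 0.042 ] 0.0744 0.0418
106 [0.5739 0.1023 0.0413] 0.0733 0.0431
107 [0.5731 0.1014 0.0426] 0.0721 0.0419
108 [0.5723 0.1006 0.0404] 0.0709 0.0413
109 [0.5716 0.0997 0.0403] 0.0698 0.0413
110 [0.5708 0.0988 0.0393] 0.0686 0.039
111 [0.5696 0.0982 0.0217] 0.0674 0.0262
112 [0.5689 0.0972 0.0222] 0.0661 0.0267
113 [0.5681 0.0963 0.0216] 0.0649 0.0268
114 [0.5673 0.0954 0.0224] 0.0637 0.0268
115 [0.5665 0.0944 0.0222] 0.0625 0.025
116 [0.5657 0.0935 0.023 ] 0.0613 0.0265
117 [0.5649 0.0925 0.0227] 0.06 0.0269
118 [0.5641 0.0916 0.0221] 0.0588 0.0268
119 [0.5633 0.0907 0.0212] 0.0575 0.0267
120 [0.5624 0.0897 0.0196] 0.0562 0.0273
121 [0.5617 0.0888 0.0214] 0.0551 0.0258
```

Fits: runway yaw 50.35°, a point on its centre line at (0.5367, 0.0385), mouth at about (0.580, 0.091), floor near z = 0.022. The wedge block is at (0.578, -0.308) with yaw 69°. Next is the grasp.

Run:
```python
from h import *
from plant import *
np.set_printoptions(precision=4,suppress=True)
p=np.array([0.5783,-0.3079])
gripper_to(0.065)
move_pose((*p,0.10),q(69))
move_l((*p,0.016),0.08)
pause(0.1); print(get_obs()["wrist_force"],get_obs()["tool_pos"])
gripper_to(0.0,50); pause(0.2)
o=get_obs(); print(o["t"],o["width"],o["tool_pos"],o["wrist_force"])
move_l((*p,0.15),0.1); pause(0.3)
o=get_obs(); print(o["t"],o["width"],o["tool_pos"],o["wrist_force"])
f=grab_frame("wrist"); pickle.dump((f,o),open("w_held.pkl","wb")); cv2.imwrite("pics/w_held.png",f["pixels"][:,:,::-1])
f=grab_frame("scene"); cv2.imwrite("pics/s_held.png",f["pixels"][:,:,::-1])
```

```text
[-0.4649  0.0597 -0.3966] [ 0.5789 -0.3082  0.0168]
6.95 0.020867478861835015 [ 0.5788 -0.3081  0.0165] [-0.3731 -0.2344  4.0501]
8.7417 0.020764433254582174 [ 0.5781 -0.3079  0.1497] [ 0.3891 -0.9679 -1.0306]
```

View pics/w_held.png

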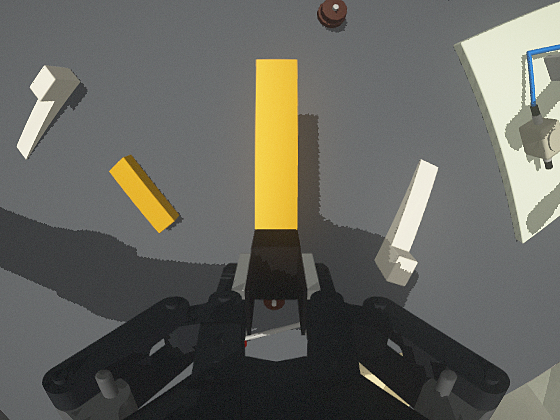

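View pics/s_held.png

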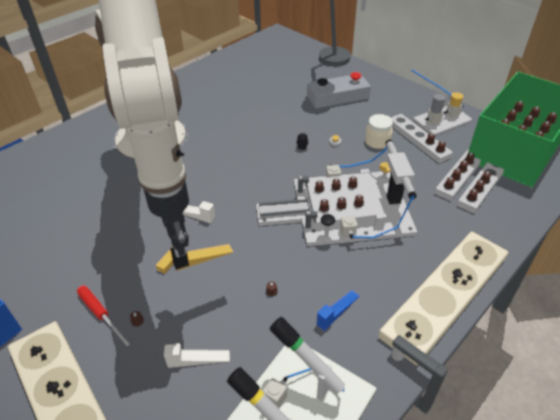

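Grip is good: the wedge runs straight along tool x, with its brass edges at columns 256 and 298. Now I'll measure the wedge in the tool frame.

Run:
```python
from h import *
np.set_printoptions(precision=4,suppress=True)
f,o=pickle.load(open("w_held.pkl","rb")); P=wcloud(f,o); im=f["pixels"]
H,S,V=cv2.split(cv2.cvtColor(im,cv2.COLOR_RGB2HSV))
m=((H>12)&(H<32)&(S>120)&(V>90)); m[235:]=0;m[:,:245]=0;m[:,310:]=0
T=R.from_quat(o["eef_rot"]).as_matrix(); p=(P[m]-o["tool_pos"])@T
ok=np.abs(p[:,2])<.05; p=p[ok]
print(ok.mean(),p.mean(0),cv2.minAreaRect(p[:,:2].astype(np.float32)),"x",np.percentile(p[:,0],[.5,99.5]))
a=np.polyfit(p[:,0],p[:,2],1); print("slope",a,"z at block/tip",np.polyval(a,[.015,.110]))
print("yaw", np.degrees(np.arctan(np.polyfit(p[:,0],p[:,1],1)[0])))
```

```text
0.9817357868717386 [ 0.0597 -0.0003  0.0067] ((0.06099669262766838, -0.0002526715397834778), (0.09411044418811798, 0.023387646302580833), 0.2868238091468811) x [0.0146 0.1077]
slope [ 0.2361 -0.0074] z at block/tip [-0.0039  0.0186]
yaw 0.2816987434475173
```

```bash
cat >> h.py <<'E'
YAW=50.35; AX=np.array([np.cos(np.radians(YAW)),np.sin(np.radians(YAW))]); C0=np.array([0.5367,0.0385])
def rp(u,z,l=0.0):  # u: metres relative to the mouth along the runway
    xy=C0+AX*(0.068+u)+l*np.array([-AX[1],AX[0]]); return (xy[0],xy[1],z)
E
python3 - <<'E'
from h import *
from plant import *
np.set_printoptions(precision=4,suppress=True)
move_pose(rp(-.118,0.12),q(YAW)); 
move_l(rp(-.118,0.05),0.1); pause(0.2)
o=get_obs(); print(o["t"],o["tool_pos"],o["wrist_force"])
f0=np.mean([ (pause(0.02),get_obs()["wrist_force"])[1] for _ in range(8)],0); print("zero",f0)
z=0.046
move_l(rp(-.118,z),0.03)
while z>0.034:
    z-=0.0006; move_l(rp(-.118,z),0.02); pause(.03)
    fs=np.mean([(pause(0.01),get_obs()["wrist_force"])[1] for _ in range(3)],0)-f0
    print(round(z,4),get_obs()["tool_pos"][2],fs)
    if fs[2]>4: break
print(get_obs()["t"])
o=get_obs(); f=grab_frame("wrist"); pickle.dump((f,o),open("w_low.pkl","wb")); cv2.imwrite("pics/w_low.png",f["pixels"][:,:,::-1])
f=grab_frame("scene"); cv2.imwrite("pics/s_low.png",cv2.resize(f["pixels"][140:260,150:330,::-1],None,fx=4,fy=4))
E
```

```text
11.1 [0.5055 0.0001 0.0507] [-0.0226 -0.7992 -1.9857]
zero [-0.1886  0.3497 -2.0006]
0.0454 0.04539498561259949 [ 0.4578 -0.3654 -0.0458]
0.0448 0.044794415472908654 [ 0.1855 -0.2727  0.2525]
0.0442 0.04416542048072334 [ 0.3369 -0.3824 -0.1249]
0.0436 0.04358879170393622 [ 0.1139 -0.533  -0.654 ]
0.043 0.042984746496764606 [ 0.191  -0.4113 -0.0924]
0.0424 0.042387683728166384 [ 0.0915 -0.6478 -0.0818]
0.0418 0.041779759133879685 [ 0.5234 -0.56    0.0541]
0.0412 0.04121187431915732 [ 0.3381  0.0748 -0.0851]
0.0406 0.040598225303681755 [ 0.0458 -0.355   0.1491]
0.04 0.039975139394964554 [ 0.538  -1.0961  0.3052]
0.0394 0.03939923518076626 [ 0.1303 -0.3051  0.8591]
0.0388 0.039166729470865094 [-1.2904 -0.9207  6.9011]
15.2167
```

View pics/w_low.png

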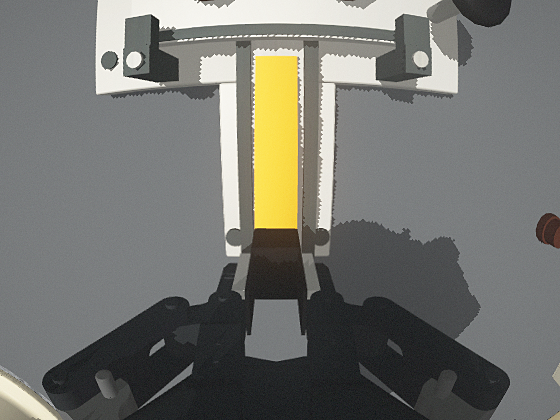

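View pics/s_low.png

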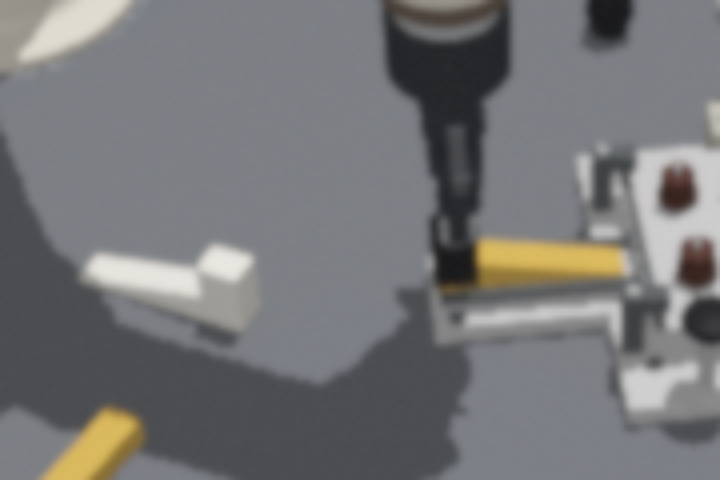

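The wedge touches down at TCP z ≈ 0.0392, so the floor is at about 0.0226. It sits centred in the channel: brass columns 254–298, cheek inner edges ~249 and ~303. I'll release it, go behind it and look again.

Run:
```python
from h import *
from plant import *
np.set_printoptions(precision=4,suppress=True)
gripper_to(0.05,50); pause(.1)
o=get_obs(); print(o["t"],o["width"],o["wrist_force"])
move_l(rp(-.118,0.10),0.12)
move_l(rp(-.158,0.10),0.12)
gripper_to(0.0,30)
o=get_obs(); f=grab_frame("wrist"); pickle.dump((f,o),open("w_rel.pkl","wb")); cv2.imwrite("pics/w_rel.png",f["pixels"][:,:,::-1])
print(o["t"],o["width"],o["tool_pos"])
P=wcloud(f,o); u=(P[...,:2]-C0)@AX-0.068; l=(P[...,:2]-C0)@np.array([-AX[1],AX[0]])
H,S,V=cv2.split(cv2.cvtColor(f["pixels"],cv2.COLOR_RGB2HSV))
m=((H>12)&(H<32)&(S>120)&(V>90)&(abs(l)<.02)&(u<.02)&(u>-.14)&(P[...,2]<.06))
print("brass u",np.percentile(u[m],[.5,99.5]),"l",np.percentile(l[m],[1,99]),"yaw err",np.degrees(np.polyfit(u[m],l[m],1)[0]),"z fit",np.polyfit(u[m],P[...,2][m],1))
```

```text
15.8083 0.04999070435948426 [-0.5363 -0.2974  0.87  ]
17.4833 -0.00013451792077945758 [ 0.4793 -0.0306  0.1   ]
brass u [-0.1028 -0.0088] l [-0.0107  0.0122] yaw err -0.12635656094763972 z fit [-0.1998  0.0231]
```

View pics/w_rel.png

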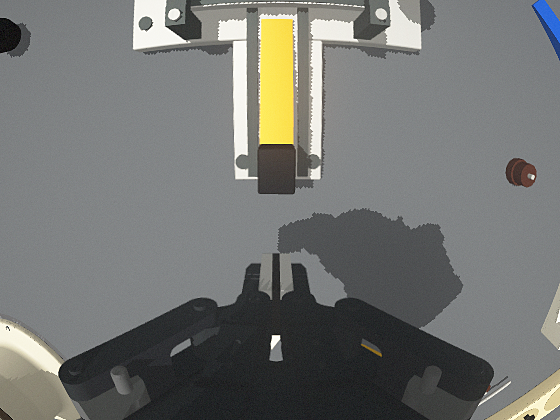

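The released wedge lies flat (measured slope 0.200) and aligned to 0.1°, with its tip 9 mm before the mouth. Now I'll push on the rear face with shut fingers.

```bash
cat > push.py <<'E'
from h import *
from plant import *
np.set_printoptions(precision=4,suppress=True)
def fm(n=5):
    return np.mean([(pause(0.012),get_obs()["wrist_force"])[1] for _ in range(n)],0)
ZP=0.035
E
python3 - <<'E'
from push import *
move_l(rp(-.158,ZP),0.12); pause(.15)
f0=fm(10); np.save("f0.npy",f0); print("zero",f0,get_obs()["t"])
u=-.158; log=[]
while True:
    tipu=u+0.011+0.125   # estimated tip if in contact
    st=0.004 if tipu<0.0 else (0.002 if tipu<.045 else 0.0006)
    u+=st; move_l(rp(u,ZP),0.04)
    d=fm(3)-f0; F=-d[:2]@AX; lat=d[:2]@np.array([-AX[1],AX[0]])
    log.append((u,tipu+st,F,lat,d[2]))
    if F>8 or tipu>0.07 or abs(lat)>8 or abs(d[2])>10: break
np.save("u.npy",u)
for l in log: print(np.round(l,4))
print(get_obs()["t"],get_obs()["tool_pos"])
E
```

```text
zero [-0.1142  0.1323 -0.0555] 18.4583
[-0.154  -0.018   0.0472 -0.0721 -0.2001]
[-0.15   -0.014   0.263   0.2946  0.3208]
[-0.146  -0.01    0.1292  0.2771 -0.1001]
[-0.142  -0.006  -0.2645 -0.0346 -0.0438]
[-0.138  -0.002   0.305  -0.5376  0.5468]
[-0.134   0.002  -0.3356  0.0724  0.3929]
[-0.132   0.004   0.0185 -0.1196  0.1847]
[-0.13    0.006   0.3644 -0.666  -0.1451]
[-0.128   0.008  -0.0223  0.3265 -0.2984]
[-0.126   0.01   -0.182   0.0266  0.2152]
[-0.124   0.012   0.107  -0.2762 -0.237 ]
[-0.122   0.014   0.4929 -0.2301  0.0638]
[-0.12    0.016   0.0886  0.069   0.3091]
[-0.118   0.018   0.9162 -0.4396  0.5652]
[-0.116   0.02    4.532  -0.2567  3.2021]
[-0.114   0.022   5.1801  0.073   2.4315]
[-0.112   0.024   5.0219 -0.4062  1.7985]
[-0.11    0.026   4.9419 -0.4636  1.8781]
[-0.108   0.028   4.1641 -0.1749  1.6056]
[-0.106   0.03    4.2284  0.6446  0.6486]
[-0.104   0.032   3.3733 -0.6601  0.1076]
[-0.102   0.034   3.5531 -0.272   0.1254]
[-0.1     0.036   4.0557  0.3518 -0.3222]
[-0.098   0.038   3.4324 -0.3728 -0.8217]
[-0.096   0.04    3.6663  0.0407 -0.7614]
[-0.094   0
[... 621 characters left out ...]
0.0822  0.0538  3.8306 -0.0184 -1.2067]
[-0.0816  0.0544  3.636  -0.0442 -0.8541]
[-0.081   0.055   3.7066 -0.3258 -1.0894]
[-0.0804  0.0556  3.5467 -0.0443 -0.9456]
[-0.0798  0.0562  3.7783 -0.486  -1.4822]
[-0.0792  0.0568  3.8709  0.0452 -1.0661]
[-0.0786  0.0574  4.0695 -0.3838 -1.5847]
[-0.078   0.058   4.0282 -0.2062 -1.2521]
[-0.0774  0.0586  3.8617 -0.9495 -1.351 ]
[-0.0768  0.0592  3.8361  0.0429 -1.4017]
[-0.0762  0.0598  3.9974  0.1123 -1.5161]
[-0.0756  0.0604  4.6119 -0.2993 -1.2802]
[-0.075   0.061   5.2087 -0.0487 -0.579 ]
[-0.0744  0.0616  6.8428 -0.1813  0.4578]
[-0.0738  0.0622  7.4335  0.0508  1.426 ]
[-0.0732  0.0628  8.522  -0.4022  2.8013]
33.8583 [0.5321 0.033  0.0349]
```

The plate lifts at about 4 N. From tip ≈ 61 mm past the mouth the push climbs at ~2 N/mm, which matches the toes being met at the predicted 62 mm. I'll finish gently at 12 N.

Run:
```python
from push import *
f0=np.load("f0.npy"); u=float(np.load("u.npy"))
def F():
    d=fm(10)-f0; return -d[:2]@AX,d[2]
f,dz=F(); print(u,f,dz)
for i in range(20):
    if f>=11.5: break
    u+=0.0004 if f<10.5 else 0.0002
    move_l(rp(u,ZP),0.02); f,dz=F(); print(round(u,4),round(f,2),round(dz,2))
pause(.3); print("hold",F(),F(),get_obs()["t"]); np.save("u.npy",u)
o=get_obs(); fr=grab_frame("wrist"); pickle.dump((fr,o),open("w_end.pkl","wb")); cv2.imwrite("pics/w_end.png",fr["pixels"][:,:,::-1])
fr=grab_frame("scene"); pickle.dump(fr,open("s_end.pkl","wb")); cv2.imwrite("pics/s_end.png",cv2.resize(fr["pixels"][120:270,230:430,::-1],None,fx=4,fy=4))
```

```text
-0.07319999999999985 8.67693827138692 2.5255486150758255
-0.0728 9.53 2.85
-0.0724 10.1 3.67
-0.072 10.87 4.0
-0.0718 11.13 4.55
-0.0716 11.69 4.97
hold (np.float64(11.598152792768813), np.float64(4.950186138930304)) (np.float64(11.60325869801296), np.float64(5.021168566374009)) 36.075
```

View pics/w_end.png

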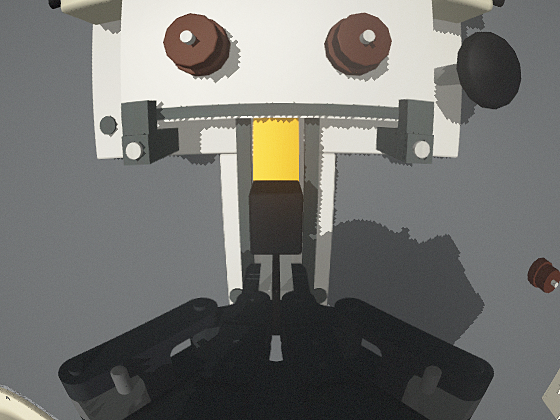

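View pics/s_end.png

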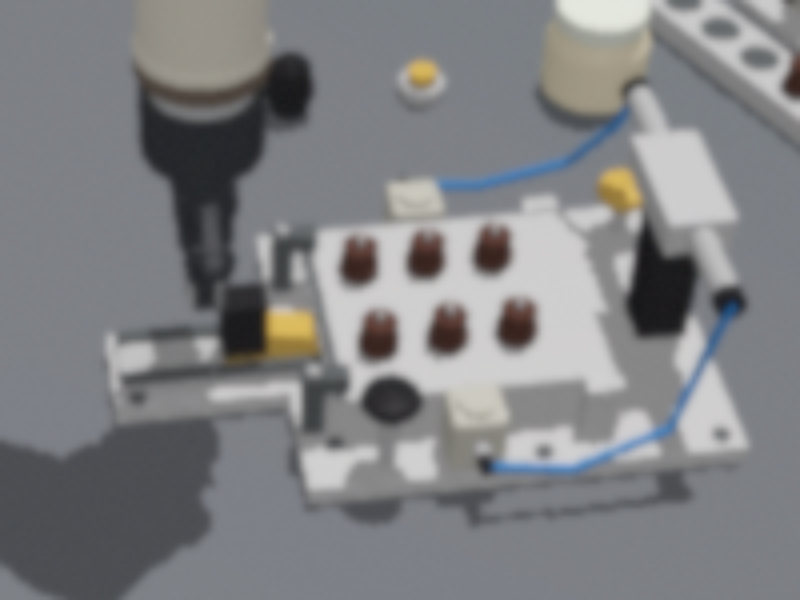

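Run:
```python
from push import *
f0=np.load("f0.npy"); u=float(np.load("u.npy"))
def F():
    d=fm(12)-f0; return -d[:2]@AX,d[2]
f,dz=F()
for i in range(4):
    if f>=12.0: break
    u+=0.0002; move_l(rp(u,ZP),0.02); f,dz=F(); print(round(u,4),round(f,2),round(dz,2))
pause(.4); print("hold",F(),get_obs()["t"])
# let go
move_l(rp(u-.04,ZP),0.05); pause(.1); print("free",F())
move_l(rp(u-.04,0.11),0.15); pause(.2)
o=get_obs(); fr=grab_frame("wrist"); pickle.dump((fr,o),open("w_fin.pkl","wb")); cv2.imwrite("pics/w_fin.png",fr["pixels"][:,:,::-1]); print(o["t"])
P=wcloud(fr,o); U=(P[...,:2]-C0)@AX-0.068; l=(P[...,:2]-C0)@np.array([-AX[1],AX[0]])
H,S,V=cv2.split(cv2.cvtColor(fr["pixels"],cv2.COLOR_RGB2HSV))
m=((H>12)&(H<32)&(S>120)&(V>90)&(abs(l)<.02)&(U<.02)&(U>-.14)&(P[...,2]<.06))
print("brass u",np.percentile(U[m],[.5,99.5]),"l",np.percentile(l[m],[1,99]),"z fit",np.polyfit(U[m],P[...,2][m],1))
w=(S<40)&(V>170)&(U>.008)&(U<.13)&(abs(l)<.045)&(P[...,2]>.035)&(P[...,2]<.06)
print("plate",w.sum(),np.polyfit(U[w],P[...,2][w],1),np.median(P[...,2][w]))
f,o=pickle.load(open("w_mouth.pkl","rb")); P=wcloud(f,o); U=(P[...,:2]-C0)@AX-0.068; l=(P[...,:2]-C0)@np.array([-AX[1],AX[0]]); H,S,V=cv2.split(cv2.cvtColor(f["pixels"],cv2.COLOR_RGB2HSV))
w=(S<40)&(V>170)&(U>.008)&(U<.13)&(abs(l)<.045)&(P[...,2]>.035)&(P[...,2]<.06)
print("plate before",w.sum(),np.polyfit(U[w],P[...,2][w],1),np.median(P[...,2][w]))
```

```text
-0.0714 11.99 5.61
-0.0712 12.61 5.75
hold (np.float64(12.37020816905476), np.float64(5.648198472087)) 37.475
free (np.float64(0.01350854520095589), np.float64(-0.08384872343171658))
39.475
brass u [-0.0316 -0.0006] l [-0.0115  0.0126] z fit [-0.1856  0.0372]
plate 4431 [-0.0001  0.049 ] 0.048964539287909364
plate before 5455 [0.0487 0.0406] 0.043759723887675794
```

View pics/w_fin.png

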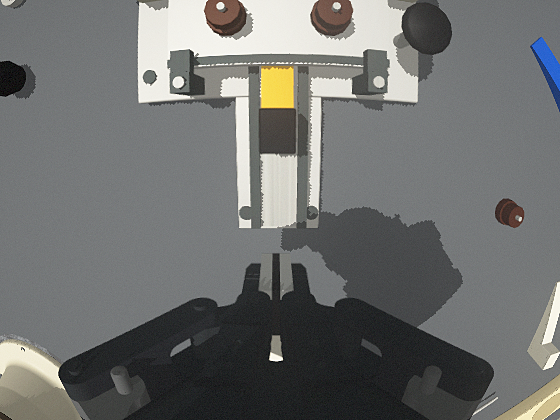

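Run:
```python
from push import *
fr=grab_frame("top"); cv2.imwrite("pics/t_fin.png",fr["pixels"][:,:,::-1])
print(get_obs()["t"]); hand_in()
```

```text
39.575
the job is handed in; nothing more can be done
```

View pics/t_fin.png

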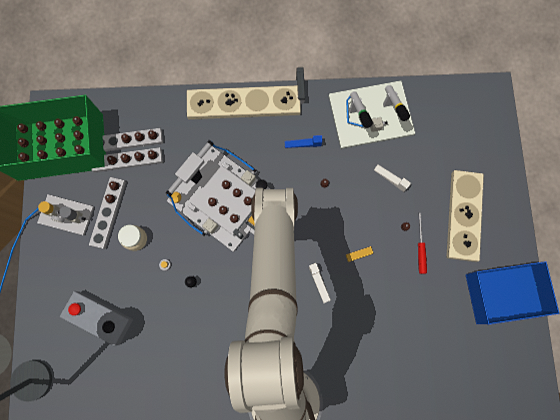

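The wedge is under the plate's free edge, the plate is level, and I handed the job in at 39.6 s with the gripper clear of everything. I gripped the brass wedge by its black block, laid it in the runway and released it. Then I pushed its rear face with shut fingers, finishing with a steady push of about 12.4 N (highest averaged reading 12.6 N).

**What the last checks showed:**
- **Plate:** its slope fell from 0.049 rad to about 0.000, and the wedge stayed in place after I let go.
- **Toes:** the push climbed at about 2 N/mm from where the wedge tip should meet them, 61–62 mm past the mouth.
- **Bystanders:** in the last top view they all looked to be where they started. I compared that by eye only.

**What was less clear:**
- **Bearing down:** the fingers also pressed down on the block with about 5.6 N near the end. That adds some drag, so slightly less than 12 N reached the wedging.
- **Wedge slope:** the final fit read 0.186 instead of 0.200, over the short visible stretch only. This may be measurement noise or a slight pitch of the wedge.
- **Firmness:** I didn't measure the contact force between wedge and plate after letting go. I took it from the push reached.

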